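# Lock the pen blanks into their rack

## Robot

A 6-joint arm with a two-finger parallel gripper is mounted at the origin on a cart in front of the work surface, level with it; the furniture and walls round the work are solid. World frame = base frame: x ahead of the robot, y to its left, z up, the work surface at z = 0. Lengths are in m, angles in rad, forces in N, time in s.
With the tool pointing down it reaches from about 0.35 to 0.725 m from the base axis. Payload 4.3 kg.
Tool frame: the origin (TCP) lies midway between the tips of the shut fingers; the grasp point (between the pads) lies 19 mm behind it; z points along the fingers, y is the direction in which the jaws open and shut (so a half turn about z gives the same grasp; the last joint's range is limited). The gripper opens to 85 mm and grips with 20 to 120 N. Pads are 22 mm wide; open, the fingers measure 114 mm over their backs; the gripper's body (76 mm by 85 mm) begins 54 mm behind the grasp point. The pads swing forward as they close: fully open they stand 13 mm farther back than shut.
Start: joints at [-1.217, 0.377, 0.081, 1.274, 0, 1.46], TCP at [0.257, -0.514, 0.231] pointing down, gripper open.
Joint ranges: [-2.72, 2.72], [-0.84, 1.66], [-1.02, 1.22], [-1.77, 2.12], [-1.37, 1.28], [-3.14, 3.14]. Speed limits (rad/s): [2.57, 2.57, 3.14, 3.14, 3.14, 3.14].

## Interface

Orientations are given as a unit quaternion [w, x, y, z].
In Python, from workcell import monitor, get_image, camera_info, robot, models gives the robot as it stands.
- The arm moves only by the tool drive_tool, never from a script. Its argument "targets" is a list of rows, each a list of 2 entries, a list of its own where there are three numbers: the shift along the tool's x, y, z in mm, then the turn about the tool's z in rad. A call has 1 to 20 rows; each row shifts and turns the commanded pose from where the row before left it, along the tool's axes as they then stand; what a row does not reach is not made up. A row lasts 1/10 s, in which the tool goes at most 50 mm and 8.59 degrees, less where a joint would pass 70% of its speed; a pose out of reach is approached as far as the arm can. A call with a gripper value outside its range is refused whole. "grip" is the opening in per cent of the stroke, from 0 (shut) to 100 (fully open), set as the call begins (left out, the last holds). The fingers move at their own pace and stop on an object; "force" is the grip in N (left out, the last holds). Time passes only in rows, so rows that do not move let the fingers close. It gives the time, the measured TCP pose, the force and the opening at its end, in the units of the state.
- monitor.state(): the state, without advancing time (a new reading comes with each control period).
- get_image(name): name is "side" or "top" or "wrist"; returns the picture (384x512x3 uint8, red, green, blue); there is no depth.
- camera_info(name): a dict with "fx", "fy", "cx", "cy" (pixels), "R" (3x3) and "t" (3): a world point X has camera coordinates R X + t. Camera axes: x right, y down, z forward; pixel columns grow to the right and rows downward; lengths in m; the calibration is good to about 2 mm. A picture is of the moment at which its call begins: read the wrist's pose just before it. camera_info takes no time and is no camera call; for the wrist camera it gives the pose at the moment of the call.
- robot.close_job(): hands the job in, once; it reports no verdict.
Trained networks look in the newest picture that a camera, given by its name, has taken for a name from the list of things; names that differ only in an ending like _2 or _b are one class to them, and where a whole thing is asked for, a point or a joint stands for the part that bears it (a point fixed in the world has none). Each returns a list of dicts, best first, with "p" (0 to 1); they miss things now and then, are a little off and sometimes report something else, mostly with a low value. They report only what shows in the picture. A call takes as long as a camera call.
- models.look_for(target, camera): "bbox" ([left, top, right, bottom] in pixels, round what is visible of it).
The state is a dict: "time_s": time; "joints": joint angles; "dq": joint speeds; "joint_efforts": joint torques, N m; "ee_pos": TCP position; "tcp_rot": TCP orientation; "ft_force": force on the tool from outside, world axes, zero at the start; "torque": the same for the moment, N m; "finger_gap": finger opening in m.
Only numpy, scipy, OpenCV 4.12 (cv2) and the standard library are available. Lean on these libraries where they do the work, as an engineer would, in place of code of your own. Each camera call takes 0.05 s, during which the arm holds its last target. There are 200 camera calls.

## Task

Clear the two sanding blocks off the blank rack - one lies on the grooves, one on the lock - and lay them flat, side by side, in the plywood tray, then lay every pen blank on the bench fully down in a groove of the rack, one to a groove. When they are all in, fetch the key from its wooden stand, push it fully into the rack's lock and turn it clockwise to its stop so that the steel bar swings across the blanks - move the bar only with the key, never with the fingers. Then draw the key out and put it back fully home in its stand.

Things in the scene. Friction and masses are not known exactly. Their poses are not given: they have to be found in the camera images.
- rack: fixed rack: wooden board 190 (x) x 216 (y) x 12 mm with three grooves along its x and a key lock on the +y side. Origin on the bench under it (board x -95..95, y -103..113 mm), z up. Comb ribs at x -61..-45 and 45..61 mm bound the grooves sideways, stops at x -78 and 78 mm their ends; all rise to z 24 mm. Between the ribs (x -45..45) the board is open, so fingers reach down beside a blank's middle
- groove_0 (a point): middle of the floor of the first groove (rack x 0, y -75 mm, z 12 mm); axes as the rack's, groove along x, 28 mm wide, 156 mm long
- groove_1 (a point): the same for the second groove (rack y -28 mm)
- groove_2 (a point): the same for the third groove (rack y 19 mm), next to the lock
- lock_turn (a joint): angle of the lock cylinder with its bar, rad: 0 to 0.2 at the start (bar parked beside the grooves, pointing along rack +x at 0), grows clockwise seen from above, stop at 1.5 (bar straight across the grooves). It stays where it is left; turning it takes about 0.06 N m
- lock_mouth (a point): centre of the key slot's mouth in the lock cylinder (rack x 0, y 81 mm, 52 mm above the bench). The frame turns with the cylinder: x along the slot's long side and along the bar, z up. Slot 16.5 x 9.5 mm, straight-sided, 24 mm deep; the cylinder is 44 mm across
- lock: steel lock cylinder 44 mm across with a flat bar 18 mm wide, 8 mm thick, turning with it and reaching 179 mm from its axis; the bar's underside is 39 mm above the bench, its top 5 mm below the slot's mouth. Origin on the lock axis 24 mm above the bench, bar along its x
- key: steel key 64 mm high, at the start upright in its stand. Origin at the centre of the blade's tip, z up, x along the blade's wide side. Blade 14 (x) x 7 (y) mm, 22 mm long, its last 5 mm narrowed to 11 x 4.5; then a collar 26 x 14 x 6 mm and a flat bow 34 (x) x 10 (y) mm from z 28 to 64 mm, to be gripped across its 10 mm. Half a turn about z makes no difference. 60 g
- key_collar (a point): underside of the key's collar, on its axis, 22 mm above the tip. Fully home in a slot it coincides with the slot's mouth
- key_stand: fixed dark wooden block 50 x 50 x 34 mm with an upright key slot. Origin at the centre of its underside
- stand_mouth (a point): centre of the slot's mouth in the stand, 34 mm above the bench; x along the slot's long side, z up. Slot 16.5 x 9.5 mm, straight-sided, 24 mm deep
- tray: fixed shallow plywood tray 187 (x) x 106 (y) x 22 mm, 4 mm walls, floor about 4 mm thick, beyond the black cable that lies on the bench (8 mm high). Origin at the centre of its underside. The blocks fit side by side at x -38 and 38 mm, long sides along y
- blank_0: square light wooden pen blank 22 x 150 x 22 mm, loose on the bench, long along its y; origin at the centre of its underside. May be absent. About 100 g
- blank_0_mid (a point): the middle of that blank (11 mm above its underside)
- blank_1: square dark wooden pen blank 22 x 150 x 22 mm, loose on the bench, long along its y; origin at the centre of its underside. May be absent. About 100 g
- blank_1_mid (a point): the middle of that blank (11 mm above its underside)
- blank_2: square light wooden pen blank 22 x 150 x 22 mm, loose on the bench, long along its y; origin at the centre of its underside. May be absent. About 100 g
- blank_2_mid (a point): the middle of that blank (11 mm above its underside)
- block_0: rubber sanding block 52 (x) x 68 (y) x 24 mm lying on the rack's board across the grooves, between the ribs, its long side (y) roughly along the grooves; origin at the centre of its underside. About 90 g
- block_1: rubber sanding block 52 (x) x 68 (y) x 24 mm lying flat on top of the lock cylinder, over the key slot, 52 mm above the bench; origin at the centre of its underside. About 90 g

How it is judged:
On the way, in this order (a step that is already met when the one before it is completed fails the run):
1. the sanding blocks lie in the tray and every blank lies in a groove, with the bar still parked (x of block_0 in the frame of tray between -0.09 and 0.09 m and y of block_0 in the frame of tray between -0.05 and 0.05 m and height (world z) of each of block_0, block_1 below 0.012 m and angle between each of block_0, block_1's own z axis and vertical below 0.2 rad and x of block_1 in the frame of tray between -0.09 and 0.09 m and y of block_1 in the frame of tray between -0.05 and 0.05 m and x of blank_0_mid in the frame of rack between -0.012 and 0.012 m and y of blank_0_mid in the frame of rack between -0.082 and 0.026 m and z of blank_0_mid in the frame of rack between 0.017 and 0.028 m and angle between the y axis of each of blank_0, blank_1, blank_2 and the x axis of rack, either way round below 0.09 rad and x of blank_1_mid in the frame of rack between -0.012 and 0.012 m and y of blank_1_mid in the frame of rack between -0.082 and 0.026 m and z of blank_1_mid in the frame of rack between 0.017 and 0.028 m and x of blank_2_mid in the frame of rack between -0.012 and 0.012 m and y of blank_2_mid in the frame of rack between -0.082 and 0.026 m and z of blank_2_mid in the frame of rack between 0.017 and 0.028 m and value of joint lock_turn below 0.5 rad), for 0.2 s.
2. the key is fully in the lock, the bar still parked (distance between key_collar and lock_mouth below 0.006 m and angle between key's own z axis and vertical below 0.12 rad and value of joint lock_turn below 0.6 rad), for 0.1 s.
3. the lock is turned to its stop with the key in it (value of joint lock_turn above 1.35 rad and distance between key_collar and lock_mouth below 0.006 m and angle between key's own z axis and vertical below 0.12 rad), for 0.1 s.
At the end, for the whole second after the job is handed in: blocks flat in the tray; each blank down on a groove floor (centre within 12 mm of its middle lengthwise, parallel within 0.09 rad); lock beyond 1.3 rad, so the bar lies across the blanks; key upright in its stand, collar within 6 mm of the mouth, at rest (x of block_0 in the frame of tray between -0.09 and 0.09 m and y of block_0 in the frame of tray between -0.05 and 0.05 m and height (world z) of each of block_0, block_1 below 0.012 m and angle between each of block_0, block_1's own z axis and vertical below 0.2 rad and x of block_1 in the frame of tray between -0.09 and 0.09 m and y of block_1 in the frame of tray between -0.05 and 0.05 m and x of blank_0_mid in the frame of rack between -0.012 and 0.012 m and y of blank_0_mid in the frame of rack between -0.082 and 0.026 m and z of blank_0_mid in the frame of rack between 0.017 and 0.028 m and angle between the y axis of each of blank_0, blank_1, blank_2 and the x axis of rack, either way round below 0.09 rad and x of blank_1_mid in the frame of rack between -0.012 and 0.012 m and y of blank_1_mid in the frame of rack between -0.082 and 0.026 m and z of blank_1_mid in the frame of rack between 0.017 and 0.028 m and x of blank_2_mid in the frame of rack between -0.012 and 0.012 m and y of blank_2_mid in the frame of rack between -0.082 and 0.026 m and z of blank_2_mid in the frame of rack between 0.017 and 0.028 m and value of joint lock_turn above 1.3 rad and distance between key_collar and stand_mouth below 0.006 m and angle between key's own z axis and vertical below 0.12 rad and linear speed of key below 0.02 m/s); the robot touches nothing.
It fails at once if the fingers push the lock or its bar (contact force between the fingers and lock above 4 N).
Of blank_0, blank_1, blank_2 only 2 to 3 are there at a start; the rules pass over those that are not, and their reading is None.
At some moment in a run one of blank_0, blank_1, blank_2 may be knocked a few centimetres aside while the robot is not near it.
It also fails if it takes over 210 s, if anything falls off the work surface, if the arm or the gripper's body presses on something with over 40 N, if the wrist force passes 120 N, or if a joint passes its speed limit or range.

## Working session

There is one attempt and no reset: what is moved stays moved. The work goes in short steps, Python scripts to look and compute and a tool call to move; the robot and the scene stay as the last step left them, time stands still between calls to the robot, and variables do not carry over. Pictures are saved under pics/ and viewed, about 12 in all and at most 16, crops included, and the job is handed in when it is done.

Besides the shell and the picture viewer there is one more tool, called after "Request:" as name([rows], argument=value, ...), one row to a line, values as JSON. drive_tool: Moves the arm, as the interface text tells. Its arguments: {"type":"object","properties":{"targets":{"type":"array"},"grip":{"type":"number"},"force":{"type":"number"}},"required":["targets"]}

```bash
mkdir -p pics; ls; python3 - <<'E'
from workcell import monitor, get_image, camera_info, robot, models
import cv2,numpy as np
s=monitor.state();print(s)
for n in("top","side"):
    im=get_image(n);cv2.imwrite(f"pics/{n}0.png",im[:,:,::-1])
    c=camera_info(n);print(n,c)
    for t in("rack","lock","key","key_stand","tray","blank_0","blank_1","block_0"):
        print(t,[( [round(v) for v in d["bbox"]],round(d["p"],2)) for d in models.look_for(t,n)][:5])
E
```

```text
pics
{'time_s': 0.0, 'joints': array([-1.21728329e+00,  3.78029156e-01,  7.96489665e-02,  1.27440454e+00,
       -5.94703841e-05,  1.46051047e+00]), 'dq': array([ 3.33323593e-04,  1.52222512e-03, -1.52354489e-03,  5.09661787e-04,
        4.83444551e-05,  1.08101388e-03]), 'joint_efforts': array([-1.40799220e-03, -4.63607597e+01,  2.69873625e+01,  2.08444678e-02,
       -3.44153605e-04,  1.20129579e-05]), 'ee_pos': array([ 0.25699583, -0.51364664,  0.23038917]), 'tcp_rot': array([-9.83248662e-04,  9.73231119e-01,  2.29826456e-01, -1.50125846e-04]), 'ft_force': array([0.63916695, 0.09984866, 1.0895687 ]), 'torque': array([ 0.01271853,  0.02824536, -0.02193051]), 'finger_gap': 0.085253324429122}
top {'fx': 441.02050796879126, 'fy': 441.02050796879126, 'cx': 254.14598350944928, 'cy': 195.70750963217017, 'R': array([[-0.0164494 , -0.99969825, -0.01824342],
       [-0.99797306,  0.01753736, -0.06117359],
       [ 0.06147507,  0.01720017, -0.99796041]]), 't': array([-0.17635212,  0.48592455,  1.09288787])}
rack [([169, 139, 197, 171], 0.71), ([155, 106, 263, 235], 0.68)]
lock [([189, 108, 2
[... 422 characters left out ...]
x': 262.82163991653243, 'cy': 194.22829028530964, 'R': array([[-0.97518784, -0.22070281, -0.01728996],
       [-0.05657409,  0.32395881, -0.94437814],
       [ 0.21402814, -0.91996791, -0.32840675]]), 't': array([0.44280678, 0.15320166, 0.61518374])}
rack [([157, 203, 306, 285], 0.6)]
lock [([161, 204, 205, 259], 0.65)]
key [([251, 243, 261, 276], 0.84)]
key_stand [([234, 263, 280, 301], 0.77)]
tray [([242, 173, 322, 194], 0.95), ([251, 245, 266, 279], 0.51)]
blank_0 [([199, 200, 259, 218], 0.72), ([298, 197, 349, 226], 0.61)]
blank_1 [([199, 200, 259, 218], 0.72), ([298, 197, 349, 226], 0.61)]
block_0 [([227, 220, 268, 246], 0.92), ([171, 220, 213, 240], 0.76), ([160, 204, 307, 287], 0.32)]
```

```bash
python3 - <<'E'
import cv2
a=cv2.imread("pics/top0.png")[80:280,120:400];cv2.imwrite("pics/top0c.png",cv2.resize(a,None,fx=2.85,fy=2.85,interpolation=cv2.INTER_CUBIC))
a=cv2.imread("pics/side0.png")[150:330,130:390];cv2.imwrite("pics/side0c.png",cv2.resize(a,None,fx=3,fy=3,interpolation=cv2.INTER_CUBIC))
E
```

```text
(no output)
```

View pics/top0c.png

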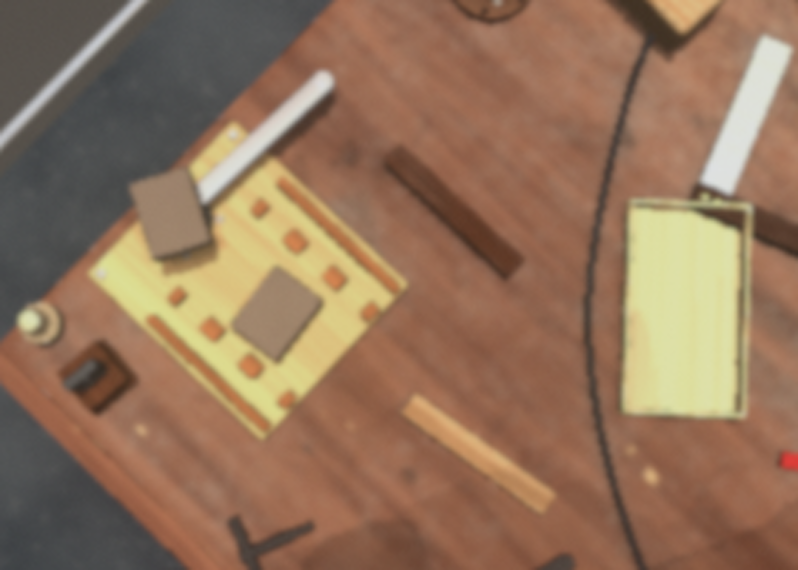

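View pics/side0c.png

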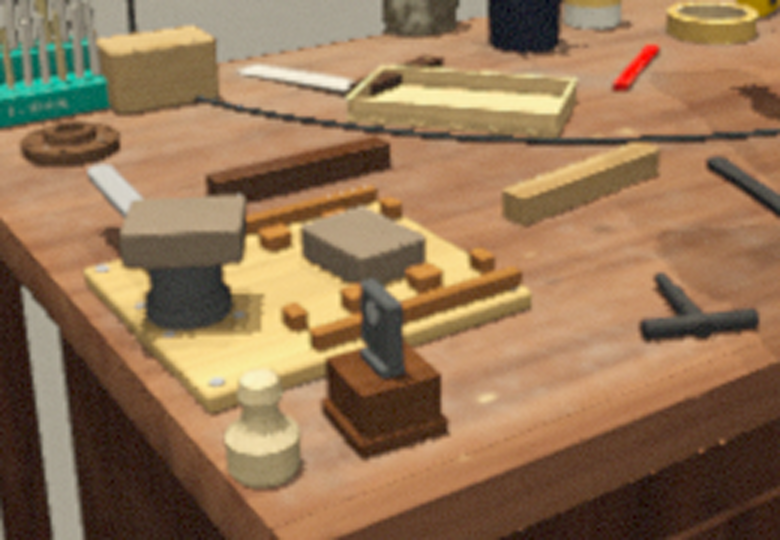

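The top view shows both blocks, one dark and one light blank, and the tray beyond the cable. In the crop, the rack corners are at (233,122), (407,285), (265,437) and (90,272). The tray corners run (628,200) to (746,415). The key stand is near (97,377), and the side view shows the key upright in it.

```bash
cat > h.py <<'E'
from workcell import monitor, get_image, camera_info, robot, models
import cv2,numpy as np
from scipy.spatial.transform import Rotation as Ro
def px2w(c,p,z):
    d=c["R"].T@np.array([(p[0]-c["cx"])/c["fx"],(p[1]-c["cy"])/c["fy"],1]);o=-c["R"].T@c["t"]
    return (o+d*(z-o[2])/d[2])
def w2px(c,X):
    q=c["R"]@np.asarray(X)+c["t"];return np.array([c["cx"]+c["fx"]*q[0]/q[2],c["cy"]+c["fy"]*q[1]/q[2]])
def pose():
    s=monitor.state();q=s["tcp_rot"];R=Ro.from_quat([q[1],q[2],q[3],q[0]]).as_matrix()
    return s,R,np.arctan2(R[1,0],R[0,0])
def go(x,y,z,phi=None,half=True):
    """shift in tool mm (before turn) and the turn (tool z) to reach TCP x,y,z with tool x at phi"""
    s,R,p=pose();d=R.T@(np.array([x,y,z])-s["ee_pos"])*1000;print("shift(mm) before turn",d.round(1),end=" ")
    if phi is not None:
        t=p-phi
        P=np.pi if half else 2*np.pi
        t=(t+P/2)%P-P/2;f=p-t
        Rn=np.array([[np.cos(f),np.sin(f),0],[np.sin(f),-np.cos(f),0],[0,0,-1]])
        print("turn",round(t,3),"shift after turn",(Rn.T@(np.array([x,y,z])-s["ee_pos"])*1000).round(1),"j6",s["joints"][5].round(2))
def snap(n,name,crop=None,f=1):
    c=camera_info(n);im=get_image(n)[:,:,::-1];cv2.imwrite(f"pics/{name}_full.png",im)
    if crop: im=im[crop[1]:crop[3],crop[0]:crop[2]]
    cv2.imwrite(f"pics/{name}.png",cv2.resize(im,None,fx=f,fy=f,interpolation=cv2.INTER_CUBIC) if f!=1 else im);return c
E
python3 - <<'E'
from h import *
c=camera_info("top")
P=lambda L,z:np.array([px2w(c,(120+u/2.85,80+v/2.85),z)[:2] for u,v in L])
G={"rack":([(233,122),(407,285),(265,437),(90,272)],.012),"dark":([(400,145),(385,163),(508,278),(523,262)],.022),
"light":([(417,393),(404,411),(543,512),(555,494)],.022),"blk0":([(280,265),(322,302),(280,360),(233,322)],.036),
"blk1":([(130,185),(185,168),(210,240),(155,260)],.076),"tray":([(628,200),(750,203),(746,415),(622,415)],.022),
"bar":([(325,78),(205,192)],.047),"stand":([(101,340),(135,375),(100,410),(62,375)],.034)}
for k,(L,z) in G.items():
    w=P(L,z);e=np.diff(np.vstack([w,w[:1]]),axis=0)
    print(k,w.mean(0).round(4),"corners",w.round(3).tolist(),"len",np.linalg.norm(e,axis=1).round(3),"ang",np.arctan2(e[:,1],e[:,0]).round(3))
s,R,p=pose();print(p)
E
```

```text
rack [ 0.5306 -0.0669] corners [[0.671, -0.054], [0.522, -0.207], [0.39, -0.08], [0.539, 0.074]] len [0.213 0.183 0.214 0.184] ang [-2.344  2.374  0.804 -0.771]
dark [ 0.5849 -0.2491] corners [[0.645, -0.203], [0.629, -0.19], [0.526, -0.295], [0.539, -0.309]] len [0.021 0.148 0.019 0.149] ang [ 2.434 -2.346 -0.771  0.786]
light [ 0.3744 -0.2672] corners [[0.427, -0.214], [0.411, -0.202], [0.322, -0.321], [0.338, -0.332]] len [0.019 0.148 0.019 0.148] ang [ 2.498 -2.215 -0.612  0.922]
blk0 [ 0.4982 -0.0958] corners [[0.539, -0.097], [0.506, -0.133], [0.457, -0.096], [0.49, -0.056]] len [0.049 0.062 0.052 0.064] ang [-2.31   2.501  0.877 -0.702]
blk1 [ 0.5799 -0.0095] corners [[0.604, 0.024], [0.618, -0.022], [0.557, -0.043], [0.541, 0.003]] len [0.048 0.065 0.049 0.067] ang [-1.288 -2.818  1.903  0.314]
tray [ 0.4969 -0.4497] corners [[0.592, -0.402], [0.588, -0.508], [0.403, -0.498], [0.405, -0.391]] len [0.106 0.185 0.107 0.188] ang [-1.615  3.089  1.554 -0.056]
bar [ 0.651  -0.0868] corners [[0.7, -0.139], [0.602, -0.034]] len [0.143 0.143] ang [ 2.32  -0.822]
stand [0.4467 0.0604] corners [[0.477, 0.059], [0.446, 0.03], [0.416, 0.06], [0.447, 0.093]] len [0.043 0.043 0.045 0.045] ang [-2.379  2.344  0.819 -0.852]
0.4637495617628894
```

```bash
python3 -c "
from h import *
go(.58,-.0095,.15,.314)"
```

```text
shift(mm) before turn [ 514.5 -307.1   81.3] turn 0.15 shift after turn [ 462.9 -380.4   81.3] j6 1.46
```

Request:
drive_tool([
  [[0,0,0],0.148],
  [[31,-25.4,5.4],0],
  [[31,-25.4,5.4],0],
  [[31,-25.4,5.4],0],
  [[31,-25.4,5.4],0],
  [[31,-25.4,5.4],0],
  [[31,-25.4,5.4],0],
  [[31,-25.4,5.4],0],
  [[31,-25.4,5.4],0],
  [[31,-25.4,5.4],0],
  [[31,-25.4,5.4],0],
  [[31,-25.4,5.4],0],
  [[31,-25.4,5.4],0],
  [[31,-25.4,5.4],0],
  [[31,-25.4,5.4],0],
  [[28.9,-24.8,5.7],0],
  [[0,0,0],0],
  [[0,0,0],0],
], grip=100, force=40)

```text
time_s: 2.7
ee_pos: [0.5791, -0.0084, 0.1497]
tcp_rot: [0.0, 0.987, 0.158, -0.0]
ft_force: [1.4, -0.9, 0.2]
finger_gap: 0.0858
```

```bash
python3 - <<'E'
from h import *
go(.58,-.0095,.056,.314)
c=snap("wrist","w1");print(c["fx"])
print("blk centre px",w2px(c,[.58,-.0095,.076]),"corners",[w2px(c,[x,y,.076]).round().tolist() for x,y in ((0.604,.024),(.618,-.022),(.557,-.043),(.541,.003))])
E
```

```text
shift(mm) before turn [ 0.6  1.3 93.7] turn 0.003 shift after turn [ 0.5  1.3 93.7] j6 2.7
292.5962595794634
blk centre px [254.41275739 199.48283392] corners [[222.0, 157.0], [286.0, 159.0], [285.0, 237.0], [225.0, 238.0]]
```

View pics/w1.png

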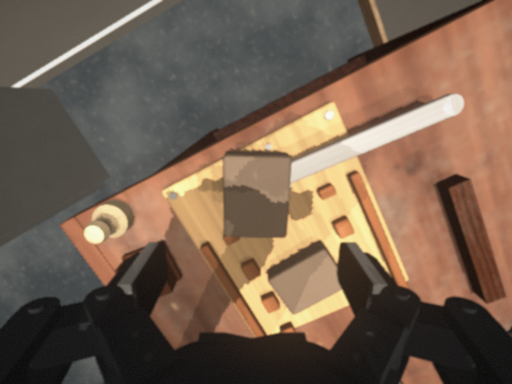

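The block on the lock shows at (222,152)–(291,237), within 3 mm of my estimate. I'll go down and grip it.

Request:
drive_tool([
  [[0.5,1.3,25],0],
  [[0,0,25],0],
  [[0,0,22],0],
  [[0,0,15],0],
  [[0,0,6],0],
  [[0,0,0],0],
])

```text
time_s: 3.35
ee_pos: [0.579, -0.011, 0.0566]
tcp_rot: [-0.0, 0.988, 0.156, -0.001]
ft_force: [-0.2, -0.3, 0.1]
finger_gap: 0.0855
```

Request:
drive_tool([
  [[0,0,0],0],
  [[0,0,0],0],
  [[0,0,0],0],
  [[0,0,0],0],
  [[0,0,0],0],
  [[0,0,0],0],
  [[0,0,0],0],
  [[0,0,0],0],
  [[0,0,-5],0],
  [[0,0,-20],0],
  [[0,0,-30],0],
  [[0,0,-40],0],
], grip=40, force=40)

```text
time_s: 4.55
ee_pos: [0.5781, -0.0096, 0.1512]
tcp_rot: [-0.001, 0.988, 0.157, -0.002]
ft_force: [1.1, -0.3, -1.7]
finger_gap: 0.0519
```

```bash
python3 -c "
from h import *
go(.535,-.452,.12,1.53)"
```

```text
shift(mm) before turn [-178.3  407.1   31.1] turn -1.214 shift after turn [-443.7  -25.    31.2] j6 2.7
```

Request:
drive_tool([
  [[0,0,0],-0.135],
  [[0,0,0],-0.135],
  [[0,0,0],-0.135],
  [[0,0,0],-0.135],
  [[0,0,0],-0.135],
  [[0,0,0],-0.135],
  [[0,0,0],-0.135],
  [[0,0,0],-0.135],
  [[0,0,0],-0.134],
  [[-40.3,-2.3,0],0],
  [[-40.3,-2.3,0],0],
  [[-40.3,-2.3,0],0],
  [[-40.3,-2.3,0],0],
  [[-40.3,-2.3,0],0],
  [[-40.3,-2.3,0],0],
  [[-40.3,-2.3,0],0],
  [[-40.3,-2.3,0],0],
  [[-40.3,-2.3,0],0],
  [[-40.3,-2.3,0],0],
  [[-40.7,-2,0],0],
])

```text
time_s: 6.55
ee_pos: [0.5364, -0.4536, 0.152]
tcp_rot: [-0.0, 0.721, 0.693, 0.0]
ft_force: [0.3, -0.1, -0.6]
finger_gap: 0.0516
```

```bash
python3 - <<'E'
from h import *
go(.535,-.452,.008,1.53)
c=snap("wrist","w2")
for p in ((0.592,-0.402),(0.588,-.508),(.403,-.498),(.405,-.391)): print(w2px(c,[*p,.022]).round())
E
```

```text
shift(mm) before turn [  1.5  -1.5 144. ] turn -0.0 shift after turn [  1.6  -1.5 144. ] j6 0.82
[311. 125.]
[305. 231.]
[123. 229.]
[105. 121.]
```

View pics/w2.png

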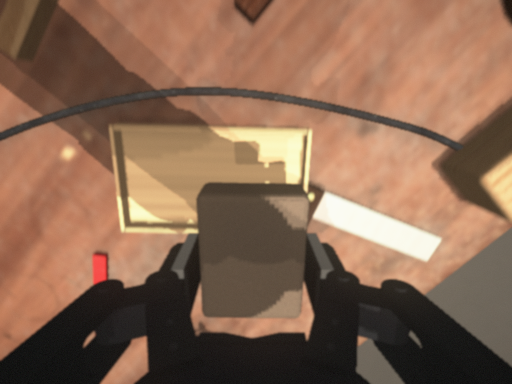

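Request:
drive_tool([
  [[1.6,-1.5,40],0],
  [[0,0,40],0],
  [[0,0,35],0],
  [[0,0,18],0],
  [[0,0,8],0],
  [[0,0,1.5],0],
  [[0,0,0],0],
  [[0,0,0],0],
])

```text
time_s: 7.4
ee_pos: [0.5354, -0.4503, 0.0105]
tcp_rot: [-0.0, 0.721, 0.693, -0.0]
ft_force: [-2.6, 1.9, 4.9]
finger_gap: 0.0517
```

Request:
drive_tool([
  [[0,0,0],0],
  [[0,0,0],0],
  [[0,0,0],0],
  [[0,0,-10],0],
  [[0,0,-20],0],
  [[0,0,-35],0],
  [[0,0,-40],0],
  [[0,0,-40],0],
], grip=72)

```text
time_s: 8.2
ee_pos: [0.5352, -0.4505, 0.1565]
tcp_rot: [0.0, 0.721, 0.692, -0.0]
ft_force: [0.8, 0.1, 0.2]
finger_gap: 0.0618
```

```bash
python3 - <<'E'
from h import *
go(.498,-.0958,.15,-.67)
E
```

```text
shift(mm) before turn [352.9 -51.8   6.5] turn -0.942 shift after turn [249.5 254.9   6.5] j6 0.82
```

Request:
drive_tool([
  [[39.2,-5.8,0.7],0],
  [[39.2,-5.8,0.7],0],
  [[39.2,-5.8,0.7],0],
  [[39.2,-5.8,0.7],0],
  [[39.2,-5.8,0.7],0],
  [[39.2,-5.8,0.7],0],
  [[39.2,-5.8,0.7],0],
  [[39.2,-5.8,0.7],0],
  [[39.3,-5.4,0.7],0],
  [[0,0,0],-0.135],
  [[0,0,0],-0.135],
  [[0,0,0],-0.135],
  [[0,0,0],-0.135],
  [[0,0,0],-0.135],
  [[0,0,0],-0.135],
  [[0,0,0],-0.132],
  [[0,0,0],0],
], grip=100)

```text
time_s: 9.9
ee_pos: [0.4985, -0.0961, 0.149]
tcp_rot: [0.001, 0.329, 0.944, -0.0]
ft_force: [-0.1, 0.1, -0.1]
finger_gap: 0.0852
```

```bash
python3 - <<'E'
from h import *
go(.498,-.0958,.018,-.67)
c=snap("wrist","w3")
print([w2px(c,[x,y,.036]).round().tolist() for x,y in ((0.539,-0.097), (0.506,-0.133), (0.457,-0.096), (0.49,-0.056))])
for b in models.look_for("block_0","wrist"): print(b)
E
```

```text
shift(mm) before turn [ 7.00e-01 -1.00e-01  1.31e+02] turn -0.0 shift after turn [ 6.00e-01 -1.00e-01  1.31e+02] j6 0.35
[[278.0, 220.0], [226.0, 217.0], [223.0, 152.0], [282.0, 153.0]]
{'bbox': [222.6, 144.4, 283.2, 218.3], 'p': 0.82}
{'bbox': [65.7, 367.7, 80.5, 384.0], 'p': 0.66}
{'bbox': [327.3, 179.6, 412.9, 348.3], 'p': 0.66}
```

View pics/w3.png

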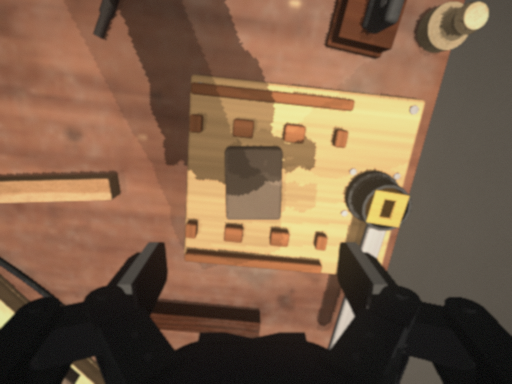

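Block_0 shows at (223,146)–(283,219), as predicted. The lock slot is now visible at (388,208). Gripping the block.

Request:
drive_tool([
  [[0.6,0,35],0],
  [[0,0,35],0],
  [[0,0,30],0],
  [[0,0,20],0],
  [[0,0,10],0],
  [[0,0,1],0],
  [[0,0,0],0],
])

```text
time_s: 10.7
ee_pos: [0.4983, -0.0958, 0.0179]
tcp_rot: [0.001, 0.329, 0.944, -0.0]
ft_force: [-0.6, -0.5, -0.5]
finger_gap: 0.0853
```

Request:
drive_tool([
  [[0,0,0],0],
  [[0,0,0],0],
  [[0,0,0],0],
  [[0,0,0],0],
  [[0,0,0],0],
  [[0,0,0],0],
  [[0,0,0],0],
  [[0,0,-5],0],
  [[0,0,-20],0],
  [[0,0,-35],0],
  [[0,0,-40],0],
  [[0,0,-30],0],
], grip=40)

```text
time_s: 11.9
ee_pos: [0.4979, -0.0956, 0.1497]
tcp_rot: [0.001, 0.329, 0.944, -0.0]
ft_force: [1.9, -0.9, -1.7]
finger_gap: 0.0513
```

```bash
python3 - <<'E'
from h import *
go(.459,-.448,.15,1.53)
E
```

```text
shift(mm) before turn [-1.883e+02 -3.004e+02 -2.000e-01] turn 0.942 shift after turn [-3.536e+02 -2.450e+01 -3.000e-01] j6 0.35
```

Request:
drive_tool([
  [[-21,-33.4,0],0],
  [[-21,-33.4,0],0],
  [[-21,-33.4,0],0],
  [[-21,-33.4,0],0],
  [[-21,-33.4,0],0],
  [[-21,-33.4,0],0],
  [[-21,-33.4,0],0],
  [[-21,-33.4,0],0],
  [[-20.3,-33.2,0],0],
  [[0,0,0],0.135],
  [[0,0,0],0.135],
  [[0,0,0],0.135],
  [[0,0,0],0.135],
  [[0,0,0],0.135],
  [[0,0,0],0.135],
  [[0,0,0],0.132],
  [[0,0,0],0],
])

```text
time_s: 13.6
ee_pos: [0.4585, -0.4477, 0.1472]
tcp_rot: [-0.0, 0.721, 0.693, -0.0]
ft_force: [-1.4, -0.3, -1.1]
finger_gap: 0.0513
```

```bash
python3 - <<'E'
from h import *
go(.459,-.448,.0105,1.53)
c=snap("wrist","w4")
E
```

```text
shift(mm) before turn [ -0.3   0.5 136.7] turn -0.0 shift after turn [ -0.3   0.5 136.7] j6 0.74
```

View pics/w4.png

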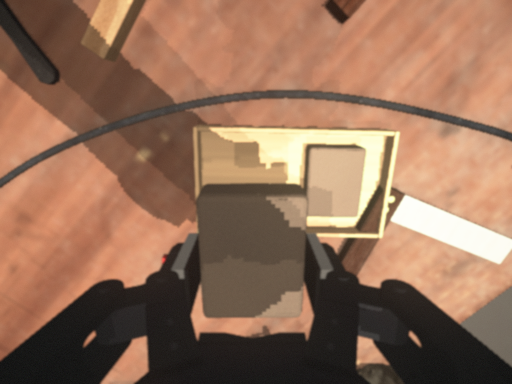

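Block_1 lies in the tray at (305,143)–(365,216). I'll move 4 mm away from it to leave room for the finger, then place.

Request:
drive_tool([
  [[0,-3.5,38],0],
  [[0,0,38],0],
  [[0,0,32],0],
  [[0,0,18],0],
  [[0,0,8],0],
  [[0,0,2],0],
  [[0,0,0],0],
  [[0,0,0],0],
])

```text
time_s: 14.45
ee_pos: [0.456, -0.4487, 0.0124]
tcp_rot: [0.001, 0.721, 0.693, -0.0]
ft_force: [0.8, -0.4, 0.2]
finger_gap: 0.0514
```

Request:
drive_tool([
  [[0,0,0],0],
  [[0,0,0],0],
  [[0,0,0],0],
  [[0,0,-10],0],
  [[0,0,-20],0],
  [[0,0,-35],0],
  [[0,0,-40],0],
  [[0,0,-40],0],
], grip=68)

```text
time_s: 15.25
ee_pos: [0.455, -0.4475, 0.1583]
tcp_rot: [0.0, 0.721, 0.693, -0.0]
ft_force: [-0.3, -1.9, -0.1]
finger_gap: 0.058
```

```bash
python3 - <<'E'
from h import *
c=snap("top","t5",(130,90,400,270),2.9)
for t in("blank_0","blank_1","block_0","key","lock"):
    print(t,[( [round(v,1) for v in d["bbox"]],round(d["p"],2)) for d in models.look_for(t,"top")][:5])
go(.5849,-.2491,.12,.79)
E
```

```text
blank_0 [([257.7, 132.1, 303.9, 175.4], 0.7), ([263.5, 218.0, 313.4, 259.4], 0.67)]
blank_1 [([257.7, 132.1, 303.9, 175.4], 0.7), ([263.5, 218.0, 313.4, 259.4], 0.67)]
block_0 [([348.9, 162.8, 375.7, 183.2], 0.97), ([347.4, 192.6, 375.4, 216.1], 0.83)]
key [([145.4, 204.9, 156.3, 217.8], 0.62)]
lock [([171.5, 104.4, 237.3, 165.3], 0.86)]
shift(mm) before turn [203.3 121.9  35.5] turn 0.74 shift after turn [232.3 -47.   35.4] j6 0.74
```

View pics/t5.png

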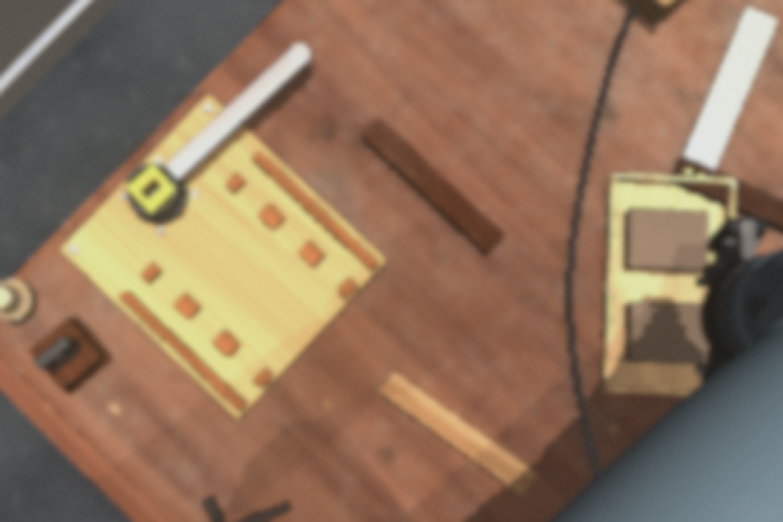

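Both blocks are flat in the tray, at crop (665,240) and (665,330). Both blanks are where they were. Next is the dark blank.

Request:
drive_tool([
  [[0,0,0],0.148],
  [[0,0,0],0.148],
  [[0,0,0],0.148],
  [[0,0,0],0.148],
  [[0,0,0],0.148],
  [[38.7,-7.8,0],0],
  [[38.7,-7.8,0],0],
  [[38.7,-7.8,0],0],
  [[38.7,-7.8,0],0],
  [[38.7,-7.8,0],0],
  [[38.8,-8,5],0],
  [[0,0,0],0],
], grip=100)

```text
time_s: 16.75
ee_pos: [0.5861, -0.2444, 0.1485]
tcp_rot: [-0.002, 0.922, 0.388, -0.001]
ft_force: [-0.2, -0.9, 0.5]
finger_gap: 0.0853
```

```bash
python3 - <<'E'
from h import *
go(.5849,-.2491,.006,.79)
c=snap("wrist","w6",(130,80,400,270),2.9)
print([((w2px(c,[x,y,.022])-[130,80])*2.9).round().tolist() for x,y in ([0.645, -0.203], [0.629, -0.19], [0.526, -0.295], [0.539, -0.309])])
print([((w2px(c,[x,y,.012])-[130,80])*2.9).round().tolist() for x,y in [[0.671, -0.054], [0.522, -0.207], [0.39, -0.08], [0.539, 0.074]]])
c=camera_info("top");P=np.array([px2w(c,(130+u/2.9,90+v/2.9),.012)[:2] for u,v in ((208,97),(385,258),(240,417),(63,247))]);print(P.mean(0),P)
e=P-np.roll(P,-1,0);print(np.arctan2(e[:,1],e[:,0]),np.linalg.norm(e,axis=1))
E
```

```text
shift(mm) before turn [ -4.2   3.2 142.5] turn 0.006 shift after turn [ -4.1   2.5 142.5] j6 1.85
[[401.0, 73.0], [334.0, 80.0], [336.0, 509.0], [390.0, 511.0]]
[[93.0, -403.0], [150.0, 339.0], [-374.0, 343.0], [-576.0, -397.0]]
[ 0.5307084  -0.06677762] [[ 0.66928501 -0.05433474]
 [ 0.52474802 -0.20693475]
 [ 0.38929232 -0.07944329]
 [ 0.53950824  0.0736023 ]]
[ 0.81252724 -0.75511905 -2.34686393  2.36333304] [0.21018493 0.18601699 0.2144476  0.18223583]
```

View pics/w6.png

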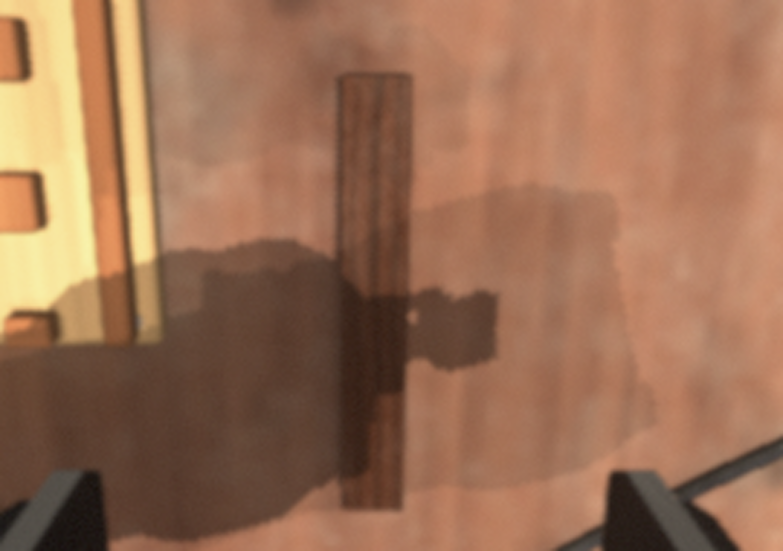

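The dark blank's top face shows at crop (338,74), (412,74), (402,509) and (342,509). The rack corner is at (162,342).

```bash
cat >> h.py <<'E'
def quad(n,L,z,crop=(0,0),f=1):
    c=camera_info(n);P=np.array([px2w(c,(crop[0]+u/f,crop[1]+v/f),z)[:2] for u,v in L])
    e=np.roll(P,-1,0)-P;print(P.mean(0).round(4),P.round(4).tolist(),np.arctan2(e[:,1],e[:,0]).round(3),np.linalg.norm(e,axis=1).round(4));return P
E
python3 - <<'E'
from h import *
P=quad("wrist",[(338,74),(412,74),(402,509),(342,509)],.022,(130,80),2.9)
quad("wrist",[(162,342)],.012,(130,80),2.9)
d=(P[0]+P[1]-P[2]-P[3]);a=np.arctan2(d[1],d[0]);print(a)
go(*P.mean(0),.006,a)
E
```

```text
[ 0.5859 -0.2535] [[0.6301, -0.1924], [0.6462, -0.2082], [0.5413, -0.3141], [0.526, -0.2991]] [-0.777 -2.351  2.367  0.798] [0.0226 0.1491 0.0214 0.1491]
[ 0.5231 -0.2129] [[0.5231, -0.2129]] [0.] [0.]
0.7940509449343378
shift(mm) before turn [ -4.    5.9 142.8] turn -0.0 shift after turn [ -4.2   5.3 142.8] j6 1.85
```

Request:
drive_tool([
  [[-4,5,0],0],
  [[0,0,0],0],
  [[0,0,0],0],
  [[0,0,0],0],
])

```text
time_s: 17.2
ee_pos: [0.5856, -0.2572, 0.1512]
tcp_rot: [0.0, 0.923, 0.384, -0.0]
ft_force: [0.4, 0.3, 0.5]
finger_gap: 0.0851
```

```bash
python3 - <<'E'
from h import *
for i in range(6):
    c=camera_info("wrist");s=monitor.state();print(s["time_s"],s["ee_pos"].round(4),(-c["R"].T@c["t"]).round(4),s["dq"].round(3)); im=get_image("wrist")
cv2.imwrite("pics/w7_full.png",im[:,:,::-1])
print(models.look_for("blank_1","wrist"))
# dark blank segmentation
E
```

```text
17.2 [ 0.5856 -0.2572  0.1512] [ 0.6381 -0.2033  0.2937] [ 0.006 -0.005  0.    -0.001  0.     0.001]
17.25 [ 0.5857 -0.2569  0.1513] [ 0.6382 -0.2031  0.2938] [ 0.007 -0.    -0.     0.001  0.001  0.   ]
17.3 [ 0.5858 -0.2568  0.1513] [ 0.6382 -0.2028  0.2939] [ 0.007 -0.003 -0.     0.001 -0.    -0.   ]
17.35 [ 0.5859 -0.2566  0.1513] [ 0.6383 -0.2026  0.2939] [ 0.005 -0.001 -0.     0.    -0.002 -0.001]
17.4 [ 0.586  -0.2564  0.1514] [ 0.6384 -0.2025  0.2939] [ 0.007  0.001  0.    -0.    -0.001  0.   ]
17.45 [ 0.5861 -0.2563  0.1513] [ 0.6384 -0.2023  0.2939] [ 0.004  0.002  0.002 -0.001 -0.    -0.001]
[{'bbox': [239.0, 94.0, 264.1, 249.7], 'p': 0.94}, {'bbox': [98.2, 248.3, 125.4, 286.4], 'p': 0.63}, {'bbox': [2.9, 0.0, 178.6, 192.4], 'p': 0.15}]
```

```bash
python3 - <<'E'
from h import *
print(pose()[0]["ee_pos"])
c=snap("wrist","w8",(200,80,300,270),3)
np.save("c8.npy",c,allow_pickle=True);print(pose()[0]["ee_pos"])
E
```

```text
[ 0.58612757 -0.25615139  0.15130084]
[ 0.58614576 -0.25607532  0.15125483]
```

View pics/w8.png

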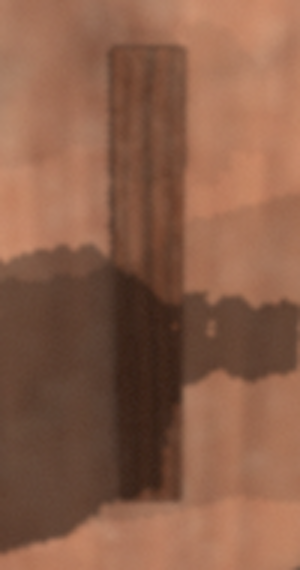

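The blank's top face shows at crop (109,46), (186,46), (182,499) and (118,499).

```bash
python3 - <<'E'
from h import *
P=quad("wrist",[(109,46),(186,46),(182,499),(118,499)],.022,(200,80),3)
d=(P[0]+P[1]-P[2]-P[3]);a=np.arctan2(d[1],d[0]);print(a)
go(*P.mean(0),.006,a)
E
```

```text
[ 0.5876 -0.2505] [[0.6316, -0.1897], [0.6477, -0.2057], [0.5433, -0.3112], [0.5276, -0.2956]] [-0.781 -2.351  2.36   0.795] [0.0227 0.1484 0.022  0.1484]
0.7927099213351398
shift(mm) before turn [  4.9  -2.9 145.3] turn -0.003 shift after turn [  4.9  -2.9 145.3] j6 1.84
```

Request:
drive_tool([
  [[4.9,-2.9,40],0],
  [[0,0,40],0],
  [[0,0,35],0],
  [[0,0,18],0],
  [[0,0,10],0],
  [[0,0,2],0],
  [[0,0,0],0],
  [[0,0,0],0],
  [[0,0,0],0],
  [[0,0,0],0],
])

```text
time_s: 18.6
ee_pos: [0.5883, -0.251, 0.0073]
tcp_rot: [0.001, 0.923, 0.385, 0.001]
ft_force: [0.0, -0.5, 0.4]
finger_gap: 0.0852
```

```bash
python3 - <<'E'
from h import *
go(.5876,-.2505,.006,.793)
E
```

```text
shift(mm) before turn [-0.1 -0.8  1.3] turn -0.003 shift after turn [-0.1 -0.8  1.3] j6 1.85
```

Request:
drive_tool([
  [[0,0,0],0],
  [[0,0,0],0],
  [[0,0,0],0],
  [[0,0,0],0],
  [[0,0,0],0],
  [[0,0,0],0],
  [[0,0,0],0],
  [[0,0,0],0],
  [[0,0,0],0],
  [[0,0,0],0],
  [[0,0,-5],0],
  [[0,0,-20],0],
  [[0,0,-35],0],
  [[0,0,-40],0],
], grip=10, force=50)

```text
time_s: 20.0
ee_pos: [0.5858, -0.2496, 0.1055]
tcp_rot: [-0.002, 0.923, 0.385, -0.001]
ft_force: [0.5, 0.4, -0.6]
finger_gap: 0.0207
```

```bash
python3 - <<'E'
from h import *
go(.509,-.092,.13,2.37)
E
```

```text
shift(mm) before turn [  57.9 -165.6  -23.9] turn 1.561 shift after turn [-164.9  -59.5  -24.5] j6 1.85
```

Request:
drive_tool([
  [[14.5,-41.4,-8],-0.144],
  [[0,0,-8],-0.144],
  [[0,0,-8],-0.144],
  [[0,0,0],-0.144],
  [[0,0,0],-0.144],
  [[0,0,0],-0.144],
  [[0,0,0],-0.144],
  [[0,0,0],-0.144],
  [[0,0,0],-0.144],
  [[0,0,0],-0.144],
  [[0,0,0],-0.141],
  [[0,0,0],0],
  [[0,0,0],0],
])

```text
time_s: 21.3
ee_pos: [0.568, -0.211, 0.13]
tcp_rot: [-0.0, 0.377, 0.926, 0.0]
ft_force: [0.1, 0.0, -0.7]
finger_gap: 0.0207
```

```bash
python3 - <<'E'
from h import *
go(.509,-.092,.13,2.37)
E
```

```text
shift(mm) before turn [1.254e+02 4.390e+01 1.000e-01] turn -0.002 shift after turn [125.3  44.1   0. ] j6 0.31
```

Request:
drive_tool([
  [[31,11,0],0],
  [[31,11,0],0],
  [[31,11,0],0],
  [[32,11,0],0],
  [[0,0,0],0],
  [[0,0,0],0],
  [[0,0,0],0],
  [[0,0,0],0],
  [[0,0,0],0],
  [[0,0,0],0],
])

```text
time_s: 22.3
ee_pos: [0.5096, -0.0931, 0.1301]
tcp_rot: [0.0, 0.376, 0.926, -0.0]
ft_force: [-0.1, 0.0, -0.6]
finger_gap: 0.0209
```

```bash
python3 - <<'E'
from h import *
print(pose()[0]["ee_pos"]);c=snap("wrist","w9",(80,30,480,330),2);print(pose()[0]["ee_pos"])
np.save("c9.npy",c,allow_pickle=True)
yv=np.array([np.cos(.80),np.sin(.80)]);xv=np.array([yv[1],-yv[0]]);O=np.array([.527,-.0705])
for x,y in((95,113),(95,-103),(-95,-103),(-95,113)):
    print((x,y),((w2px(c,[*(O+x/1000*xv+y/1000*yv),.012])-[80,30])*2).round())
E
```

```text
[ 0.50963567 -0.09308916  0.13011915]
[ 0.50953656 -0.09297363  0.13013438]
(95, 113) [621. 484.]
(95, -103) [198. 484.]
(-95, -103) [164.  84.]
(-95, 113) [685.  83.]
```

View pics/w9.png

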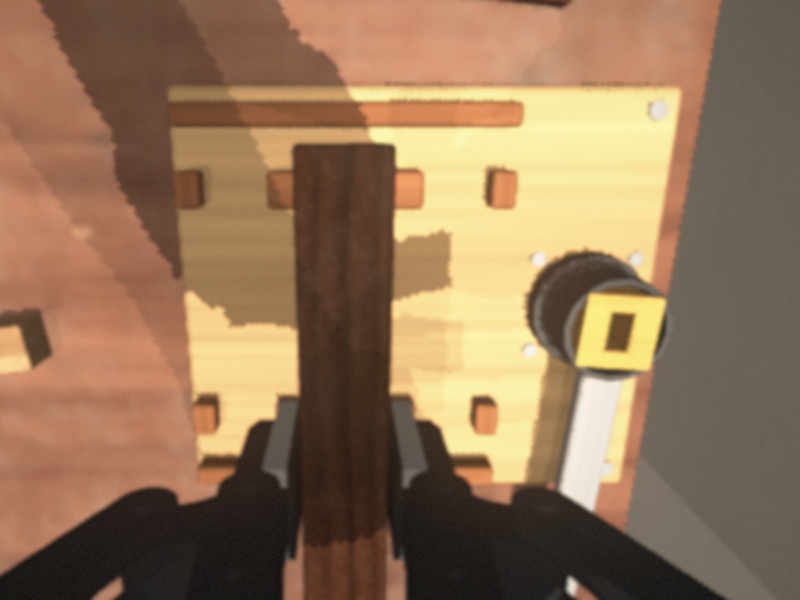

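The rack corners (168,87), (681,88), (199,482) and (621,482) match my model to about 1–2 mm. The blank's far end is at (293,145)–(396,147). The lock slot is at (609,313), (634,314), (630,350), (606,350).

```bash
python3 - <<'E'
from h import *
s,R,p=pose();E=s["ee_pos"];print(E,p)
P=quad("wrist",[(168,87),(681,88),(621,482),(199,482)],.012,(80,30),2)
P=quad("wrist",[(293,145),(396,147)],E[2]+.0147,(80,30),2)
d=R.T@(np.r_[P.mean(0),E[2]]-E);print("tip in tool mm",d*1000, "dir",P)
print("lock");quad("wrist",[(609,313),(634,314),(630,350),(606,350)],.052,(80,30),2);quad("wrist",[(590,291),(667,298),(652,372),(577,367)],.052,(80,30),2)
yv=np.array([np.cos(.80),np.sin(.80)]);print("lock model",np.array([.527,-.0705])+.081*yv)
E
```

```text
[ 0.50953656 -0.09297363  0.13013438] 2.369917091238344
[ 0.5306 -0.0667] [[0.389, -0.0776], [0.5378, 0.0747], [0.6726, -0.0549], [0.5228, -0.209]] [ 0.797 -0.765 -2.342  2.365] [0.2129 0.187  0.2149 0.1875]
[ 0.456  -0.0407] [[0.4483, -0.0483], [0.4637, -0.0331]] [ 0.78  -2.361] [0.0216 0.0216]
tip in tool mm [ 7.48107825e+01  1.26737056e-01 -8.62238107e-03] dir [[ 0.44834393 -0.04829828]
 [ 0.4636657  -0.03313063]]
lock
[ 0.5835 -0.0123] [[0.5742, -0.0106], [0.5814, -0.0038], [0.5925, -0.0139], [0.5858, -0.0208]] [ 0.758 -0.732 -2.342  2.425] [0.0099 0.0151 0.0096 0.0155]
[ 0.5842 -0.012 ] [[0.5618, -0.0106], [0.585, 0.0092], [0.6065, -0.0131], [0.5836, -0.0336]] [ 0.707 -0.805 -2.413  2.328] [0.0305 0.031  0.0307 0.0317]
lock model [ 0.58343324 -0.01239416]
```

```bash
python3 - <<'E'
from h import *
go(.5076,-.0903,.020,2.369)
E
```

```text
shift(mm) before turn [  3.3   0.6 110.1] turn 0.001 shift after turn [  3.3   0.6 110.1] j6 0.47
```

Request:
drive_tool([
  [[3.3,0.6,30],0],
  [[0,0,30],0],
  [[0,0,15],0],
  [[0,0,0],0],
  [[0,0,0],0],
  [[0,0,0],0],
  [[0,0,0],0],
  [[0,0,0],0],
  [[0,0,0],0],
  [[0,0,0],0],
])

```text
time_s: 23.35
ee_pos: [0.5075, -0.0898, 0.0555]
tcp_rot: [0.0, 0.376, 0.927, -0.0]
ft_force: [-0.2, 0.2, -0.8]
finger_gap: 0.0206
```

```bash
python3 - <<'E'
from h import *
go(.5076,-.0903,.020,2.369)
E
```

```text
shift(mm) before turn [-0.4 -0.3 35.5] turn 0.002 shift after turn [-0.4 -0.3 35.5] j6 0.47
```

Request:
drive_tool([
  [[-0.4,-0.3,10],0],
  [[0,0,8],0],
  [[0,0,6],0],
  [[0,0,5],0],
  [[0,0,4],0],
  [[0,0,2],0],
  [[0,0,0],0],
  [[0,0,0],0],
])

```text
time_s: 24.15
ee_pos: [0.5077, -0.0903, 0.0204]
tcp_rot: [0.0, 0.376, 0.927, -0.0]
ft_force: [0.8, 0.4, -1.3]
finger_gap: 0.0207
```

Request:
drive_tool([
  [[0,0,0],0],
  [[0,0,0],0],
  [[0,0,0],0],
  [[0,0,-10],0],
  [[0,0,-25],0],
  [[0,0,-35],0],
  [[0,0,-35],0],
  [[0,0,0],0],
], grip=50)

```text
time_s: 24.95
ee_pos: [0.5113, -0.0914, 0.131]
tcp_rot: [0.005, 0.376, 0.927, 0.0]
ft_force: [1.0, -0.5, -0.4]
finger_gap: 0.0427
```

```bash
python3 - <<'E'
from h import *
go(.3744,-.2672,.15,.922)
E
```

```text
shift(mm) before turn [ -24.4 -221.4  -19.8] turn 1.449 shift after turn [-222.8   -2.9  -19. ] j6 0.47
```

Request:
drive_tool([
  [[-4,-36.9,-3.3],0],
  [[-4,-36.9,-3.3],0],
  [[-4,-36.9,-3.3],0],
  [[-4,-36.9,-3.3],0],
  [[-4,-36.9,-3.3],0],
  [[-4.4,-36.9,-3.3],0],
  [[0,0,0],0.145],
  [[0,0,0],0.145],
  [[0,0,0],0.145],
  [[0,0,0],0.145],
  [[0,0,0],0.145],
  [[0,0,0],0.145],
  [[0,0,0],0.145],
  [[0,0,0],0.145],
  [[0,0,0],0.145],
  [[0,0,0],0.144],
  [[0,0,0],0],
  [[0,0,0],0],
  [[0,0,0],0],
  [[0,0,0],0],
], grip=100)

```text
time_s: 26.95
ee_pos: [0.3706, -0.2661, 0.145]
tcp_rot: [0.0, 0.895, 0.445, -0.0]
ft_force: [-0.3, -0.2, -0.5]
finger_gap: 0.0852
```

```bash
python3 - <<'E'
from h import *
print(pose()[0]["ee_pos"]);c=snap("wrist","w10",(150,70,350,270),3);print(pose()[0]["ee_pos"])
print([((w2px(c,[x,y,.022])-[150,70])*3).round().tolist() for x,y in ([0.427, -0.214], [0.411, -0.202], [0.322, -0.321], [0.338, -0.332])])
E
```

```text
[ 0.3706473  -0.2660554   0.14500656]
[ 0.37069215 -0.26608052  0.14504022]
[[355.0, 89.0], [286.0, 90.0], [291.0, 548.0], [348.0, 546.0]]
```

View pics/w10.png

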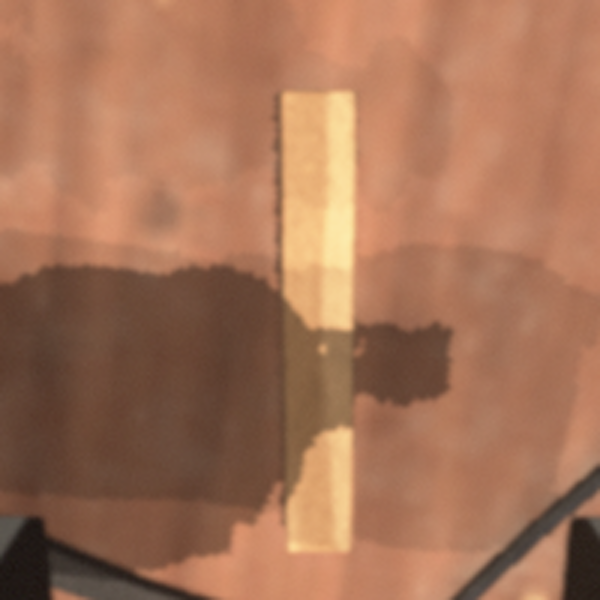

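The light blank shows at crop (280,91), (355,92), (352,552) and (288,551).

```bash
python3 - <<'E'
from h import *
P=quad("wrist",[(280,91),(355,92),(352,552),(288,551)],.022,(150,70),3)
d=(P[0]+P[1]-P[2]-P[3]);a=np.arctan2(d[1],d[0]);print(a)
go(*P.mean(0),.007,a)
E
```

```text
[ 0.3735 -0.2679] [[0.4095, -0.2013], [0.4266, -0.2147], [0.3376, -0.3345], [0.3205, -0.3211]] [-0.661 -2.209  2.476  0.932] [0.0217 0.1493 0.0217 0.1492]
0.9321932603865586
shift(mm) before turn [  0.3   3.4 138. ] turn -0.01 shift after turn [  0.2   3.4 138. ] j6 1.46
```

Request:
drive_tool([
  [[0.3,3.4,40],-0.01],
  [[0,0,40],0],
  [[0,0,30],0],
  [[0,0,18],0],
  [[0,0,8],0],
  [[0,0,2],0],
  [[0,0,0],0],
  [[0,0,0],0],
  [[0,0,0],0],
  [[0,0,0],0],
])

```text
time_s: 28.0
ee_pos: [0.3742, -0.2684, 0.0078]
tcp_rot: [0.001, 0.893, 0.449, 0.0]
ft_force: [0.1, -0.6, -0.5]
finger_gap: 0.0856
```

Request:
drive_tool([
  [[0,0,0],0],
  [[0,0,0],0],
  [[0,0,0],0],
  [[0,0,0],0],
  [[0,0,0],0],
  [[0,0,0],0],
  [[0,0,0],0],
  [[0,0,0],0],
  [[0,0,0],0],
  [[0,0,0],0],
], grip=10, force=50)

```text
time_s: 29.0
ee_pos: [0.3738, -0.2681, 0.0072]
tcp_rot: [0.0, 0.893, 0.449, 0.0]
ft_force: [0.0, -0.1, 4.5]
finger_gap: 0.021
```

```bash
python3 - <<'E'
from h import *
s,R,p=pose();print("off along blank", (R.T@(np.r_[.3735,-.2679,.007]-s["ee_pos"])*1000).round(1),p,s["ee_pos"])
go(.4748,-.1241,.13,2.369)
E
```

```text
off along blank [-0.  -0.4  0.2] 0.9318025722978532 [ 0.37382751 -0.26810933  0.00721351]
shift(mm) before turn [ 175.8   -4.8 -122.8] turn -1.437 shift after turn [  28.2  173.6 -122.8] j6 1.45
```

Request:
drive_tool([
  [[0,0,-5],0],
  [[0,0,-20],0],
  [[0,0,-35],0],
  [[0,0,-40],-0.144],
  [[0,0,-22.8],-0.144],
  [[0,0,0],-0.144],
  [[0,0,0],-0.144],
  [[0,0,0],-0.144],
  [[0,0,0],-0.144],
  [[0,0,0],-0.144],
  [[0,0,0],-0.144],
  [[0,0,0],-0.144],
  [[0,0,0],-0.141],
  [[5.6,34.7,0],0],
  [[5.6,34.7,0],0],
  [[5.6,34.7,0],0],
  [[5.6,34.7,0],0],
  [[5.8,34.8,0],0],
  [[0,0,0],0],
  [[0,0,0],0],
])

```text
time_s: 31.0
ee_pos: [0.4742, -0.1233, 0.1294]
tcp_rot: [-0.001, 0.376, 0.927, -0.0]
ft_force: [0.6, -0.0, -0.1]
finger_gap: 0.0207
```

Request:
drive_tool([
  [[0,0,30],0],
  [[0,0,30],0],
  [[0,0,15],0],
  [[0,0,0],0],
  [[0,0,0],0],
  [[0,0,0],0],
  [[0,0,0],0],
  [[0,0,0],0],
  [[0,0,0],0],
])

```text
time_s: 31.9
ee_pos: [0.475, -0.1241, 0.0553]
tcp_rot: [0.001, 0.377, 0.926, -0.0]
ft_force: [-0.2, 0.6, -0.4]
finger_gap: 0.0206
```

```bash
python3 - <<'E'
from h import *
go(.4748,-.1241,.020,2.369)
E
```

```text
shift(mm) before turn [ 0.2 -0.2 35.3] turn -0.0 shift after turn [ 0.2 -0.2 35.3] j6 0.39
```

Request:
drive_tool([
  [[0.2,-0.2,10],0],
  [[0,0,8],0],
  [[0,0,6],0],
  [[0,0,5],0],
  [[0,0,4],0],
  [[0,0,2],0],
  [[0,0,0],0],
  [[0,0,0],0],
])

```text
time_s: 32.7
ee_pos: [0.4745, -0.124, 0.0199]
tcp_rot: [0.0, 0.377, 0.926, -0.0]
ft_force: [0.5, 0.5, -0.9]
finger_gap: 0.0211
```

Request:
drive_tool([
  [[0,0,0],0],
  [[0,0,0],0],
  [[0,0,0],0],
  [[0,0,-10],0],
  [[0,0,-25],0],
  [[0,0,-35],0],
  [[0,0,-40],0],
  [[0,0,-30],0],
  [[0,0,0],0],
  [[0,0,0],0],
  [[0,0,0],0],
], grip=48)

```text
time_s: 33.8
ee_pos: [0.4736, -0.1235, 0.159]
tcp_rot: [-0.001, 0.377, 0.926, 0.0]
ft_force: [-0.4, -0.4, -0.0]
finger_gap: 0.0411
```

```bash
python3 - <<'E'
from h import *
print(pose()[0]["ee_pos"]);c=snap("wrist","w11",(80,0,480,300),2);print(pose()[0]["ee_pos"])
E
```

```text
[ 0.47355137 -0.12354407  0.15901693]
[ 0.47323351 -0.12344184  0.15861244]
```

View pics/w11.png

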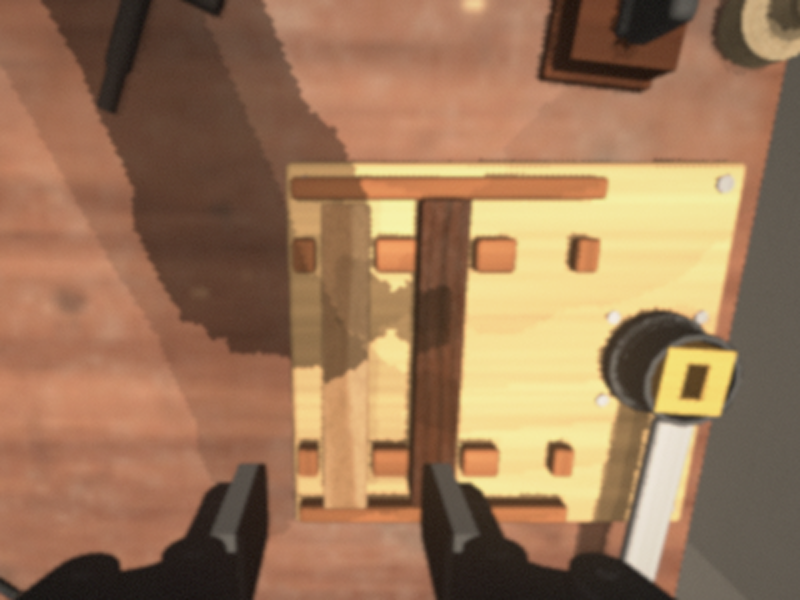

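Both blanks are down in grooves: the light one at x 320–370 and the dark one at x 410–470 in the crop, with groove_2 empty. The top-camera detections show only these two. Now the key.

```bash
python3 - <<'E'
from h import *
c=snap("top","t12")
for t in("blank_0","key","key_stand"):
    print(t,[( [round(v,1) for v in d["bbox"]],round(d["p"],2)) for d in models.look_for(t,"top")][:5])
go(.4467,.0604,.16,2.3)
E
```

```text
blank_0 [([237.8, 178.5, 252.5, 197.1], 0.47), ([193.1, 104.3, 263.1, 233.2], 0.23), ([202.2, 102.8, 235.8, 137.3], 0.19)]
key [([192.0, 105.4, 263.9, 232.6], 0.16)]
key_stand []
shift(mm) before turn [147.7 113.   -1. ] turn 0.069 shift after turn [155.1 102.5  -1.2] j6 0.39
```

Request:
drive_tool([
  [[36.9,28.2,0],0],
  [[36.9,28.2,0],0],
  [[36.9,28.2,0],0],
  [[37,28.4,-1],0.07],
  [[0,0,0],0],
  [[0,0,0],0],
  [[0,0,0],0],
  [[0,0,0],0],
  [[0,0,0],0],
  [[0,0,0],0],
  [[0,0,0],0],
], grip=45)

```text
time_s: 35.15
ee_pos: [0.4476, 0.0595, 0.1608]
tcp_rot: [0.0, 0.41, 0.912, -0.0]
ft_force: [-0.2, -0.1, -0.4]
finger_gap: 0.038
```

```bash
python3 - <<'E'
from h import *
print(pose()[0]["ee_pos"]);c=snap("wrist","w13",(160,70,360,270),3);print(pose()[0]["ee_pos"],pose()[2])
o=np.array([.4467,.0604])
for a in(-.77,.8):
  for z in(.034,.076): print(a,z,[((w2px(c,[*(o+r*np.array([np.cos(a),np.sin(a)])),z])-[160,70])*3).round().tolist() for r in(-.025,-.017,0,.017,.025)])
for t in("key","key_stand"): print(t,[( [round(v,1) for v in d["bbox"]],round(d["p"],2)) for d in models.look_for(t,"wrist")][:5])
E
```

```text
[0.44759    0.05954915 0.1607663 ]
[0.44757349 0.05969849 0.16078178] 2.298013980281465
-0.77 0.034 [[270.0, 258.0], [272.0, 284.0], [276.0, 336.0], [280.0, 386.0], [282.0, 410.0]]
-0.77 0.076 [[269.0, 288.0], [271.0, 317.0], [276.0, 377.0], [280.0, 435.0], [283.0, 462.0]]
0.8 0.034 [[198.0, 342.0], [223.0, 340.0], [276.0, 336.0], [329.0, 332.0], [354.0, 330.0]]
0.8 0.076 [[185.0, 384.0], [214.0, 382.0], [276.0, 377.0], [338.0, 373.0], [368.0, 371.0]]
key [([246.2, 161.3, 262.7, 209.5], 0.92)]
key_stand [([230.1, 147.0, 284.5, 203.6], 0.94)]
```

View pics/w13.png

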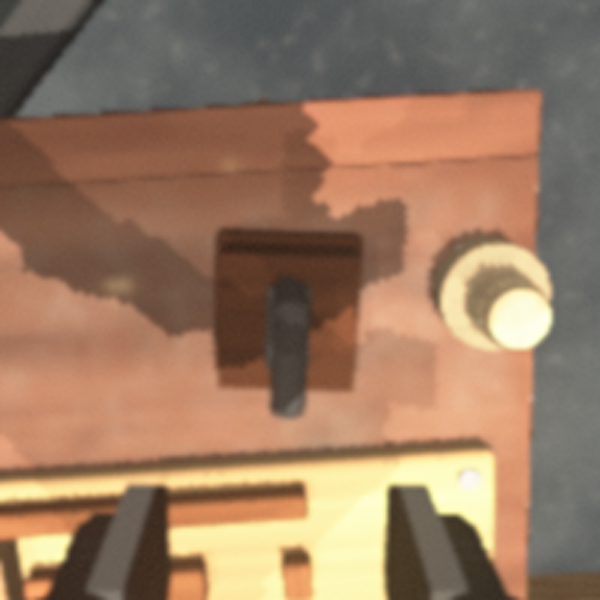

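The key bow's top face runs from about (290,297) to (288,415), nearly vertical in the crop. The stand top is about 217–360 across.

```bash
python3 - <<'E'
from h import *
k=quad("wrist",[(290,297),(288,415)],.076,(160,70),3)
quad("wrist",[(288,278)],.040,(160,70),3)
print("stand");quad("wrist",[(220,254),(359,257),(352,388),(220,386)],.034,(160,70),3)
go(*k.mean(0),.052,-.85)
E
```

```text
[0.4455 0.0674] [[0.4345, 0.08], [0.4564, 0.0548]] [-0.855  2.286] [0.0334 0.0334]
[0.4361 0.0782] [[0.4361, 0.0782]] [0.] [0.]
stand
[0.4465 0.0665] [[0.4162, 0.0689], [0.449, 0.0968], [0.4767, 0.0641], [0.4443, 0.0362]] [ 0.706 -0.868 -2.43   2.28 ] [0.043  0.0429 0.0428 0.0431]
shift(mm) before turn [  6.9   3.5 108.8] turn 0.007 shift after turn [  6.9   3.4 108.8] j6 0.84
```

Request:
drive_tool([
  [[6.9,3.4,35],0.007],
  [[0,0,35],0],
  [[0,0,25],0],
  [[0,0,10],0],
  [[0,0,3.8],0],
  [[0,0,0],0],
  [[0,0,0],0],
  [[0,0,0],0],
  [[0,0,0],0],
  [[0,0,0],0],
])

```text
time_s: 36.3
ee_pos: [0.4459, 0.0675, 0.0525]
tcp_rot: [0.001, 0.412, 0.911, 0.0]
ft_force: [0.3, -0.2, 0.5]
finger_gap: 0.0387
```

Request:
drive_tool([
  [[0,0,0],0],
  [[0,0,0],0],
  [[0,0,0],0],
  [[0,0,0],0],
  [[0,0,0],0],
  [[0,0,0],0],
  [[0,0,0],0],
  [[0,0,0],0],
], grip=0, force=50)

```text
time_s: 37.1
ee_pos: [0.4456, 0.0675, 0.0522]
tcp_rot: [0.0, 0.412, 0.911, 0.0]
ft_force: [-1.3, 0.2, 6.2]
finger_gap: 0.0094
```

```bash
python3 - <<'E'
from h import *
s,R,p=pose();print(s["ee_pos"],p,s["ft_force"],s["torque"],s["finger_gap"])
E
```

```text
[0.44556734 0.06750337 0.05218406] 2.2917835403637374 [-1.27732703  0.16613694  6.17192701] [-0.01718757  0.22389236 -0.00267431] 0.0093520719238268
```

Request:
drive_tool([
  [[0,0,-5],0],
  [[0,0,-10],0],
  [[0,0,-10],0],
  [[0,0,-20],0],
  [[0,0,-30],0],
  [[0,0,-20],0],
  [[0,0,0],0],
  [[0,0,0],0],
])

```text
time_s: 37.9
ee_pos: [0.4458, 0.0675, 0.1474]
tcp_rot: [0.001, 0.412, 0.911, 0.0]
ft_force: [-0.7, -0.1, -0.8]
finger_gap: 0.0093
```

```bash
python3 - <<'E'
from h import *
s=monitor.state();print(s["ft_force"],s["finger_gap"])
go(.5835,-.0122,.13,2.35)
E
```

```text
[-0.66300035 -0.09145086 -0.84389863] 0.009257386788267881
shift(mm) before turn [-150.7   50.8   17.6] turn -0.058 shift after turn [-153.4   41.9   17.4] j6 0.86
```

Request:
drive_tool([
  [[-30.1,10.2,0],0],
  [[-30.1,10.2,0],0],
  [[-30.1,10.2,0],0],
  [[-30.1,10.2,0],0],
  [[-30.3,10,8],-0.058],
  [[0,0,9],0],
  [[0,0,0],0],
  [[0,0,0],0],
  [[0,0,0],0],
  [[0,0,0],0],
  [[0,0,0],0],
  [[0,0,0],0],
  [[0,0,0],0],
  [[0,0,0],0],
])

```text
time_s: 39.3
ee_pos: [0.5831, -0.0121, 0.1301]
tcp_rot: [0.0, 0.386, 0.923, -0.0]
ft_force: [0.3, -0.3, -0.5]
finger_gap: 0.0092
```

```bash
python3 - <<'E'
from h import *
print(pose()[0]["ee_pos"]);c=snap("wrist","w14",(180,110,330,310),3);s,R,p=pose();print(s["ee_pos"],p,s["finger_gap"])
E=s["ee_pos"];f=lambda X:((w2px(c,X)-[180,110])*3).round().tolist()
k=lambda x,y,z:f(E+R@np.array([x,y,z]))
print("tip",[k(x*.0055,y*.00225,.040) for x,y in((1,1),(1,-1),(-1,-1),(-1,1))])
print("top",[k(x*.017,y*.005,-.024) for x,y in((1,1),(1,-1),(-1,-1),(-1,1))])
print("slot ctr",f([.5835,-.0122,.052]))
E
```

```text
[ 0.58307071 -0.01212613  0.13010125]
[ 0.5830568  -0.01215641  0.13005497] 2.349818023000167 0.00908507796198744
tip [[226.0, 302.0], [206.0, 302.0], [206.0, 347.0], [226.0, 347.0]]
top [[249.0, 385.0], [182.0, 385.0], [185.0, 577.0], [247.0, 577.0]]
slot ctr [217.0, 271.0]
```

View pics/w14.png

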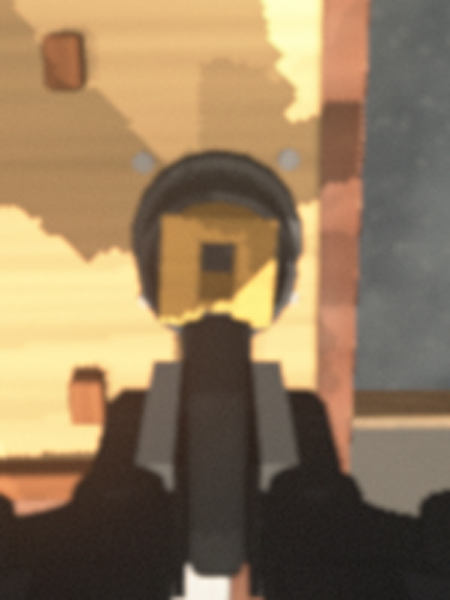

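The slot shows at (200–236, 243–300), centred near (218,271), against a predicted (217,271). Its sides run parallel to the key, and the bow's end is at y≈577 as predicted. I'll insert now.

Request:
drive_tool([
  [[-0.3,0.3,15],0],
  [[0,0,15],0],
  [[0,0,4],0],
  [[0,0,0],0],
  [[0,0,0],0],
  [[0,0,0],0],
  [[0,0,0],0],
  [[0,0,0],0],
  [[0,0,0],0],
])

```text
time_s: 40.25
ee_pos: [0.5836, -0.0122, 0.0963]
tcp_rot: [0.0, 0.386, 0.923, 0.0]
ft_force: [-0.6, 0.3, -0.2]
finger_gap: 0.0091
```

```bash
python3 - <<'E'
from h import *
go(.5836,-.0122,.0705,2.35)
E
```

```text
shift(mm) before turn [ 0.  -0.  25.8] turn -0.0 shift after turn [ 0.  -0.  25.8] j6 0.66
```

Request:
drive_tool([
  [[0,0,3],0],
  [[0,0,3],0],
  [[0,0,3],0],
  [[0,0,3],0],
  [[0,0,0],0],
  [[0,0,0],0],
])

```text
time_s: 40.85
ee_pos: [0.5831, -0.0121, 0.0837]
tcp_rot: [-0.0, 0.386, 0.923, -0.0]
ft_force: [0.2, 1.1, -1.2]
finger_gap: 0.0091
```

Request:
drive_tool([
  [[0,0,3],0],
  [[0,0,3],0],
  [[0,0,3],0],
  [[0,0,2],0],
  [[0,0,1],0],
  [[0,0,1],0],
  [[0,0,0],0],
  [[0,0,0],0],
  [[0,0,0],0],
])

```text
time_s: 41.75
ee_pos: [0.5833, -0.012, 0.0708]
tcp_rot: [-0.0, 0.386, 0.923, 0.0]
ft_force: [0.3, 1.3, -1.2]
finger_gap: 0.0093
```

Request:
drive_tool([
  [[0,0,1],0],
  [[0,0,0.5],0],
  [[0,0,0],0],
  [[0,0,0],0],
])

```text
time_s: 42.15
ee_pos: [0.5833, -0.012, 0.0702]
tcp_rot: [0.0, 0.386, 0.923, 0.0]
ft_force: [-4.2, 2.7, 5.5]
finger_gap: 0.0088
```

Request:
drive_tool([
  [[0,0,-0.5],0.1],
  [[0,0,0],0.1],
  [[0,0,0],0.1],
  [[0,0,0],0.1],
  [[0,0,0],0.1],
  [[0,0,0],0.1],
  [[0,0,0],0.1],
  [[0,0,0],0.1],
  [[0,0,0],0.1],
  [[0,0,0],0.1],
  [[0,0,0],0.1],
  [[0,0,0],0.1],
  [[0,0,0],0.1],
  [[0,0,0],0.1],
  [[0,0,0],0],
])

```text
time_s: 43.65
ee_pos: [0.5851, -0.0119, 0.0703]
tcp_rot: [0.0, 0.889, 0.457, 0.001]
ft_force: [2.6, 3.8, -2.3]
finger_gap: 0.0088
```

```bash
python3 - <<'E'
from h import *
s,R,p=pose();print(s["ee_pos"],p,s["ft_force"],s["torque"],s["joints"][5])
E
```

```text
[ 0.58505339 -0.01186814  0.07034334] 0.9502971514766668 [ 2.56618444  3.75681448 -2.28393987] [ 0.75281259 -0.52212345 -0.02909987] 2.062065434129534
```

Request:
drive_tool([
  [[0,0,0],0.06],
  [[0,0,0],0.06],
  [[0,0,0],0.06],
  [[0,0,0],0.06],
  [[0,0,0],0],
  [[0,0,0],0],
  [[0,0,0],0],
])

```text
time_s: 44.35
ee_pos: [0.5853, -0.0122, 0.0704]
tcp_rot: [0.001, 0.937, 0.349, 0.002]
ft_force: [4.6, 3.1, -3.7]
finger_gap: 0.0088
```

```bash
python3 - <<'E'
from h import *
s,R,p=pose();print(s["ee_pos"],p,s["ft_force"],s["torque"],s["joint_efforts"][5])
snap("top","t15",(150,90,280,240),4)
E
```

```text
[ 0.58527066 -0.01216405  0.07037974] 0.7124507735372752 [ 4.56061961  3.10720228 -3.68283086] [ 0.65209322 -1.04040785  0.06305861] 0.0318511133082211
```

View pics/t15.png

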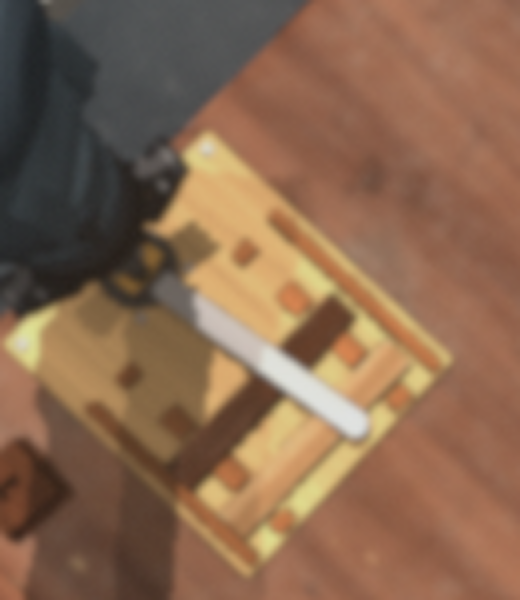

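The bar lies across both blanks, with its tip near (352,422) and its axis through (185,295). I'll measure the angle.

```bash
python3 - <<'E'
from h import *
P=quad("top",[(185,296),(352,422)],.047,(150,90),4)
t=P[1]-np.array([.5836,-.0122]);print("bar ang from axis",np.arctan2(t[1],t[0]),"len",np.linalg.norm(t),"lock_turn",-.772-np.arctan2(t[1],t[0]))
s,R,p=pose();print(p, -.772-(p-np.pi))
E
```

```text
[ 0.5215 -0.0953] [[0.561, -0.0447], [0.482, -0.1459]] [-2.234  0.908] [0.1284 0.1284]
bar ang from axis -2.2207581199335675 len 0.16793583531668982 lock_turn 1.4487581199335675
0.7124437007739467 1.6571489528158463
```

Request:
drive_tool([
  [[0,0,0.5],0.05],
  [[0,0,0],0.05],
  [[0,0,0],0.05],
  [[0,0,0],0],
  [[0,0,0],0],
])

```text
time_s: 44.9
ee_pos: [0.5854, -0.0124, 0.0703]
tcp_rot: [0.001, 0.961, 0.278, 0.002]
ft_force: [4.8, 1.8, -1.2]
finger_gap: 0.0088
```

```bash
python3 - <<'E'
from h import *
s,R,p=pose();print(s["ee_pos"],p,s["ft_force"],s["torque"],s["joint_efforts"][5],s["finger_gap"])
get_image("top");print(models.look_for("lock","top"))
E
```

```text
[ 0.58542135 -0.01239287  0.0703297 ] 0.5634115388490311 [ 4.81146015  1.84526172 -1.21996996] [ 0.51655237 -1.0894263   0.33296846] 0.33809845335781574 0.008836146645248212
[{'bbox': [177.0, 151.4, 237.8, 200.2], 'p': 0.96}]
```

The torque rose to 0.33 N m, so the lock is at its stop. I'll ease the twist back within the slot's play, then draw the key out.

Request:
drive_tool([
  [[0,0,-0.5],-0.08],
  [[0,0,0],-0.08],
  [[0,0,0],-0.08],
  [[0,0,0],0],
  [[0,0,0],0],
])

```text
time_s: 45.5
ee_pos: [0.5843, -0.0116, 0.0704]
tcp_rot: [-0.0, 0.92, 0.391, 0.001]
ft_force: [2.2, 4.3, -0.9]
finger_gap: 0.0088
```

```bash
python3 - <<'E'
from h import *
s,R,p=pose();print(s["ee_pos"],p,s["ft_force"],s["torque"])
go(.5838,-.0122,.0705,.82)
E
```

```text
[ 0.58428031 -0.01164562  0.07043936] 0.8029013417014605 [ 2.18824502  4.28568146 -0.88167348] [ 0.90841857 -0.73893757  0.01900044]
shift(mm) before turn [-0.7  0.  -0.1] turn -0.017 shift after turn [-0.7  0.  -0.1] j6 2.21
```

Request:
drive_tool([
  [[-0.7,0,-3],0],
  [[0,0,-5],0],
  [[0,0,-6],0],
  [[0,0,-6],0],
  [[0,0,-6],0],
  [[0,0,-10],0],
  [[0,0,-20],0],
  [[0,0,-20],0],
  [[0,0,0],0],
])

```text
time_s: 46.4
ee_pos: [0.5847, -0.0135, 0.1493]
tcp_rot: [0.002, 0.921, 0.389, 0.002]
ft_force: [1.8, -0.1, -0.8]
finger_gap: 0.0088
```

```bash
python3 - <<'E'
from h import *
s,R,p=pose();print(s["ft_force"],s["torque"],s["finger_gap"])
go(.4456,.0675,.147,2.292)
E
```

```text
[ 1.77258433 -0.09755433 -0.82884107] [-0.01367697 -0.01518856 -0.01899044] 0.008751939979352572
shift(mm) before turn [ -38.8 -156.2    1.5] turn -1.492 shift after turn [152.7 -51.    2.3] j6 2.21
```

Request:
drive_tool([
  [[-9.7,-39,0],0],
  [[-9.7,-39,0],0],
  [[-9.7,-39,0],0],
  [[-9.7,-39.2,2],0],
  [[0,0,0],-0.136],
  [[0,0,0],-0.136],
  [[0,0,0],-0.136],
  [[0,0,0],-0.136],
  [[0,0,0],-0.136],
  [[0,0,0],-0.136],
  [[0,0,0],-0.136],
  [[0,0,0],-0.136],
  [[0,0,0],-0.136],
  [[0,0,0],-0.136],
  [[0,0,0],-0.132],
  [[0,0,0],0],
  [[0,0,0],0],
  [[0,0,0],0],
  [[0,0,0],0],
  [[0,0,0],0],
])

```text
time_s: 48.4
ee_pos: [0.4439, 0.0683, 0.144]
tcp_rot: [0.0, 0.413, 0.911, -0.0]
ft_force: [-1.1, 0.1, 0.4]
finger_gap: 0.0091
```

```bash
python3 - <<'E'
from h import *
go(.4456,.0675,.085,2.292)
c=snap("wrist","w16");s,R,p=pose()
a=cv2.imread("pics/w14_full.png")[130:320,190:320];b=cv2.imread("pics/w16_full.png")[130:320,190:320]
cv2.imwrite("pics/w16.png",cv2.resize(np.hstack([a,b]),None,fx=3,fy=3,interpolation=cv2.INTER_CUBIC))
f=lambda X:((w2px(c,X)-[190,130])*3+[390,0]).round().tolist()
yaw=p;o=np.array([.4456,.0675])
for r in(-.00825,0,.00825): print(f([*(o+r*R[:2,0]),.034]))
E
```

```text
shift(mm) before turn [-1.7  0.7 59. ] turn -0.001 shift after turn [-1.7  0.7 59. ] j6 0.86
[579.0, 206.0]
[579.0, 180.0]
[579.0, 154.0]
```

View pics/w16.png

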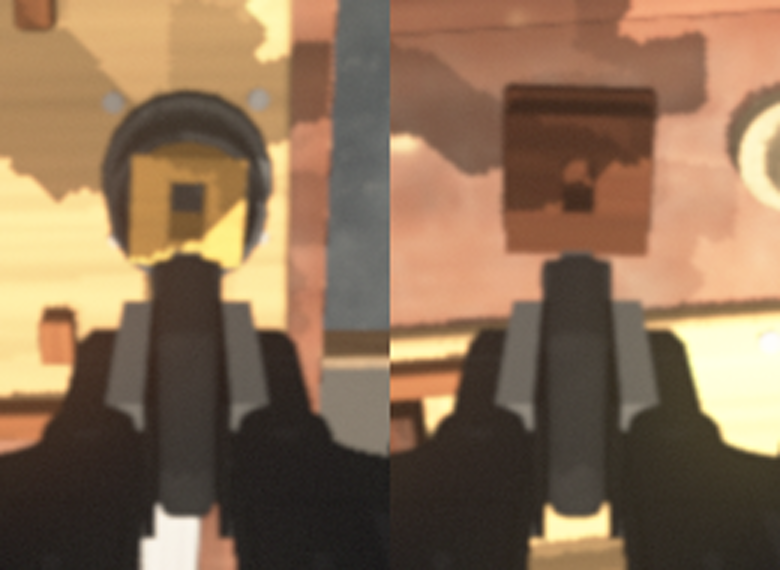

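The key sits in the grip exactly as before the turn, with its bow spanning y 255–515 in both halves. The stand slot at (563–593, 160–212) is within 2 mm of the pick-up spot. I'll go down over it.

Request:
drive_tool([
  [[-1.2,0.3,20],0],
  [[0,0,20],0],
  [[0,0,15],0],
  [[0,0,4],0],
  [[0,0,0],0],
  [[0,0,0],0],
  [[0,0,0],0],
  [[0,0,0],0],
  [[0,0,0],0],
  [[0,0,0],0],
])

```text
time_s: 49.45
ee_pos: [0.4452, 0.0677, 0.0853]
tcp_rot: [0.0, 0.412, 0.911, 0.0]
ft_force: [-0.5, -0.0, -0.4]
finger_gap: 0.0093
```

```bash
python3 - <<'E'
from h import *
go(.4456,.0675,.0522,2.292)
E
```

```text
shift(mm) before turn [-0.4  0.2 33.1] turn -0.0 shift after turn [-0.4  0.2 33.1] j6 0.86
```

Request:
drive_tool([
  [[-0.8,0.2,5],0],
  [[0,0,4],0],
  [[0,0,3],0],
  [[0,0,3],0],
  [[0,0,3],0],
  [[0,0,3],0],
  [[0,0,0],0],
  [[0,0,0],0],
])

```text
time_s: 50.25
ee_pos: [0.4456, 0.0672, 0.0639]
tcp_rot: [-0.0, 0.412, 0.911, -0.0]
ft_force: [0.6, -0.1, -0.7]
finger_gap: 0.0089
```

Ten millimetres in, with no load. On to the bottom.

Request:
drive_tool([
  [[0,0,3],0],
  [[0,0,3],0],
  [[0,0,3],0],
  [[0,0,2],0],
  [[0,0,1],0],
  [[0,0,0.7],0],
  [[0,0,0],0],
  [[0,0,0],0],
])

```text
time_s: 51.05
ee_pos: [0.4454, 0.0672, 0.0521]
tcp_rot: [0.0, 0.412, 0.911, -0.0]
ft_force: [-2.9, 0.5, 9.3]
finger_gap: 0.0092
```

Seated: 9 N at z = 0.0521, against 0.0522 at pick-up. Release and retreat.

Request:
drive_tool([
  [[0,0,-0.7],0],
  [[0,0,0],0],
  [[0,0,0],0],
  [[0,0,0],0],
  [[0,0,-10],0],
  [[0,0,-25],0],
  [[0,0,-40],0],
  [[0,0,-40],0],
  [[0,0,-20],0],
  [[0,0,0],0],
  [[0,0,0],0],
  [[0,0,0],0],
  [[0,0,0],0],
], grip=45)

```text
time_s: 52.35
ee_pos: [0.4445, 0.0672, 0.1857]
tcp_rot: [-0.001, 0.412, 0.911, -0.001]
ft_force: [-0.1, -0.6, -0.0]
finger_gap: 0.0383
```

```bash
python3 - <<'E'
from h import *
print(pose()[0]["ee_pos"],pose()[0]["finger_gap"])
for n in("side","top","wrist"):
    c=snap(n,"fin_"+n)
    for t in("key","key_stand","lock","blank_0","block_0"):
        print(n,t,[([round(v,1) for v in d["bbox"]],round(d["p"],2)) for d in models.look_for(t,n)][:3])
c=camera_info("side");print("expect side key top/collar px",w2px(c,[.4456,.0675,.076]),w2px(c,[.4456,.0675,.034]))
a=cv2.imread("pics/side0.png")[235:300,225:290].astype(int);b=cv2.imread("pics/fin_side_full.png")[235:300,225:290].astype(int)
print("side diff round key",np.abs(a-b).mean())
E
```

```text
[0.44446343 0.06715097 0.18567378] 0.03833337113526149
side key [([250.6, 244.8, 267.6, 278.2], 0.92)]
side key_stand [([233.6, 264.8, 278.1, 302.5], 0.64)]
side lock [([180.5, 211.7, 272.8, 254.0], 0.77), ([248.7, 243.9, 264.9, 277.6], 0.23)]
side blank_0 [([225.4, 220.0, 272.1, 248.5], 0.78), ([241.8, 207.5, 291.9, 247.1], 0.68)]
side block_0 [([284.8, 175.1, 313.0, 182.2], 0.61), ([258.9, 177.2, 280.7, 184.5], 0.58)]
top key [([205.6, 175.0, 252.4, 225.4], 0.57)]
top key_stand [([140.6, 197.2, 169.6, 228.6], 0.76)]
top lock [([173.2, 147.1, 238.2, 200.9], 0.59), ([143.8, 204.2, 157.7, 215.9], 0.42)]
top blank_0 [([194.7, 163.4, 239.6, 212.1], 0.8), ([206.7, 173.8, 251.0, 222.7], 0.77), ([175.3, 144.7, 240.9, 198.8], 0.6)]
top block_0 [([346.4, 161.1, 376.3, 181.7], 0.85), ([345.2, 192.2, 378.0, 215.9], 0.64)]
wrist key [([243.0, 160.9, 257.3, 206.0], 0.87), ([204.6, 280.0, 300.3, 322.1], 0.25)]
wrist key_stand [([228.3, 151.3, 274.3, 201.0], 0.66), ([201.0, 282.6, 300.5, 325.2], 0.64)]
wrist lock [([203.5, 279.5, 301.6, 324.4], 0.55)]
wrist blank_0 [([147.7, 247.4, 170.7, 283.9], 0.72), ([206.2, 295.0, 217.2, 334.2], 0.52)]
wrist block_0 [([147.1, 246.3, 171.0, 285.5], 0.65), ([232.8, 151.0, 272.6, 202.8], 0.33)]
expect side key top/collar px [257.45571715 246.944252  ] [258.05148232 272.00065177]
side diff round key 18.0261932938856
```

```bash
python3 - <<'E'
import cv2,numpy as np
g=lambda p:cv2.imread(p)[160:310,150:330]
cv2.imwrite("pics/fin.png",cv2.resize(np.hstack([g("pics/side0.png"),g("pics/fin_side_full.png")]),None,fx=2.2,fy=2.2,interpolation=cv2.INTER_CUBIC))
E
```

```text
(no output)
```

The viewer limit is reached, so I'll do a last numeric check by matching the key patch between the first and last side images.

```bash
python3 - <<'E'
import cv2,numpy as np
a=cv2.imread("pics/side0.png",0);b=cv2.imread("pics/fin_side_full.png",0)
for n,(x0,y0,x1,y1) in {"key":(247,240,268,278),"stand":(234,278,282,303)}.items():
    r=cv2.matchTemplate(b[y0-8:y1+8,x0-8:x1+8],a[y0:y1,x0:x1],cv2.TM_CCOEFF_NORMED);_,m,_,l=cv2.minMaxLoc(r);print(n,m,np.array(l)-8)
from workcell import robot
print(robot.close_job())
E
```

```text
key 0.504161536693573 [0 0]
stand 0.9178407788276672 [0 0]
the job is handed in; nothing more can be done
None
```

I finished every step and handed the job in at about 52 s; it reports no verdict, so I don't know how it was judged.

- **Blocks and blanks:** both sanding blocks lie flat, side by side, in the tray. Only two blanks were found on the bench. The dark one is in groove_1 and the light one in groove_0. A wrist picture after placing showed both down between the ribs.
- **Lock:** the key seated in the lock, with contact felt at the expected height. I turned it clockwise until the torque rose to 0.33 N m, its stop. Before that last bit of turning, the top picture put the bar at about 1.45 rad, across both blanks. The bar was moved only with the key.
- **Key:** it went back into the stand without side load and seated with 9 N at z 0.0521, against 0.0522 when I picked it up.
- **Last checks:**
  - The detectors found both blocks in the tray, both blanks in the rack, the bar across and the key in its stand.
  - Matching the key in the first and last side pictures gave no shift, but at a weak score of 0.50; the stand scored 0.92. The detector's key box was also about 2 px lower.
  - The top camera's "key" detection landed on a blank, so I disregarded it.
  - I could not view a final side picture because the 16-picture limit was used up.

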